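# Loosen the gas dryer cap with the unknown thread

### The job

The gas dryer standing on the yellow mat is due for a new cartridge: loosen its cap by its orange bar, by a good eighth of a turn or more, and let go. One of the two dryers is for fuel gas and has a reverse thread, but neither is marked, so feel which way the cap gives; against the tight side it will not turn at all. Leave the cap of the dryer on the grey mat tight.

Things in the scene. Friction and masses are not known exactly. Their poses are not given: they have to be found in the camera images.
- dryer_a_bar (a point): centre of the orange grip bar on the cap of gas dryer A: on the cap's upright axis, 142 mm above the table. Bar 56 mm long (x, level), 14 thick (y), 40 tall (z), top at 158; white mark on its -x end. It stands on a black disc, 76 across, top at 118. Below is a fixed white canister, 92 across, with a blue band and brass hose stubs out to 58 mm from the axis, 76 mm up.
- dryer_b_bar (a point): centre of the orange grip bar on the cap of gas dryer B (looks the same as A): on the cap's upright axis, 142 mm above the table. Bar 56 mm long (x, level), 14 thick (y), 40 tall (z), top at 158; white mark on its -x end. It stands on a black disc, 76 across, top at 118. Below is a fixed white canister, 92 across, with a blue band and brass hose stubs out to 58 mm from the axis, 76 mm up.
- dryer_a_cap (a joint): loosening of dryer A's cap, rad: 0 = tight (start), grows as it loosens whichever way round that is (not told; the two dryers' threads are opposite), stop at 1.6. The tight way it meets a hard stop at once; the loose way it turns against a steady 0.15 N m or so and stays where left. It does not rise or come off.
- dryer_b_cap (a joint): loosening of dryer B's cap, rad: 0 = tight (start), grows as it loosens whichever way round that is (not told; the two dryers' threads are opposite), stop at 1.6. The tight way it meets a hard stop at once; the loose way it turns against a steady 0.15 N m or so and stays where left. It does not rise or come off.
- yellow_mat: round yellow mat, 136 mm across and 4 mm thick, fixed on the table, centred under the dryer whose cap is to be loosened (the other dryer stands on a like mat in grey). Origin: centre of its underside.
Mind the look-alikes: they are no part of the job. What is shaped like the part that bears dryer_b_bar but brown is not meant.

How it is judged:
At the end, for the whole second after the job is handed in: The cap of the dryer on the yellow mat is loosened by at least 0.70 rad (40 degrees) from tight and at rest; the other dryer's cap is loosened by less than 0.20 rad (((horizontal distance between yellow_mat and dryer_a_bar below 0.05 m and value of joint dryer_a_cap above 0.7 rad and value of joint dryer_b_cap below 0.2 rad and velocity of joint dryer_a_cap below 0.05 rad/s) or (horizontal distance between yellow_mat and dryer_b_bar below 0.05 m and value of joint dryer_b_cap above 0.7 rad and value of joint dryer_a_cap below 0.2 rad and velocity of joint dryer_b_cap below 0.05 rad/s))); the robot touches nothing.
It fails at once if the cap of the dryer on the grey mat is turned by more than 0.20 rad ((horizontal distance between yellow_mat and dryer_a_bar below 0.05 m and value of joint dryer_b_cap above 0.2 rad) or (horizontal distance between yellow_mat and dryer_b_bar below 0.05 m and value of joint dryer_a_cap above 0.2 rad)).
It also fails if it takes over 32 s, if anything falls off the work surface, if the arm or the gripper's body presses on something with over 40 N, if the wrist force passes 120 N, or if a joint passes its speed limit or range.

### The arm

A 7-joint arm with a two-finger parallel gripper is mounted at the origin on the work surface. World frame = base frame: x ahead of the robot, y to its left, z up, the work surface at z = 0. Lengths are in m, angles in rad, forces in N, time in s.
With the tool pointing down it reaches from about 0.4 to 0.875 m from the base axis. Payload 19.3 kg.
Tool frame: the origin (TCP) lies where the fingers leave the gripper's body, on its centre line; the fingertips stand 73 mm ahead of it and the grasp point (between the pads) lies 54 mm ahead of it (r.nose_length is the distance from the TCP to the fingertips, in m); z points along the fingers, x is the direction in which the jaws open and shut, and the axes are right-handed (so a half turn about z gives the same grasp; the last joint's range is limited). The gripper opens to 85 mm and grips with 20 to 120 N. Pads are 22 mm wide; open, the fingers measure 114 mm over their backs; the gripper's body (76 mm by 85 mm) begins 54 mm behind the grasp point. The pads swing forward as they close: fully open they stand 13 mm farther back than shut.
Start: joints at [1.244, 0.521, -0.036, 1.599, 0.021, 1.021, -0.113], TCP at [0.159, -0.605, 0.304] pointing down, gripper open.
Joint ranges: [-2.91, 2.91], [-0.3, 2.13], [-1.5, 1.42], [0.17, 2.43], [-1.26, 4.41], [0.16, 1.93], [-2.52, 2.52]. Speed limits (rad/s): [1.89, 1.89, 2.39, 2.39, 3.01, 3.01, 3.01].

### API

Orientations are given as a unit quaternion [x, y, z, w].
In Python, from plant import r, viewer gives the robot as it stands.
- The arm moves only by the tool move_arm, never from a script. Its argument "moves" is a list of rows, each an object with "dp": the shift along the tool's x, y, z in cm, a list of three; "twist": the turn, a rotation vector about the tool's x, y, z in rad, a list of three. In form: [{"dp": [tx, ty, tz], "twist": [rx, ry, rz]}, ...]. A call has 1 to 12 rows; each row is the pose to reach, as a shift and turn from the pose commanded when the call began, along the tool's axes at that moment; what a row does not reach only later rows make up. A row lasts 1/8 s, in which the tool goes at most 62.5 mm and 10.7 degrees, less where a joint would pass 70% of its speed; a pose out of reach is approached as far as the arm can. A call with a gripper value outside its range is refused whole. "jaw" is the gripper's target within -1 to 1 (fully open at 1, half-way at 0, shut at -1), set as the call begins (left out, the last holds). The fingers move at their own pace and stop on an object; "newtons" is the grip in N (left out, the last holds). Time passes only in rows, so rows that repeat a pose let the fingers close. It gives the time, the measured TCP pose, the force and the opening at its end, in the units of the state.
- r.get_obs(): the state, without advancing time (a new reading comes with each control period).
- viewer.camera(name): name is "side" or "top" or "wrist"; returns a dict with "color" (480x640x3 uint8, red, green, blue), "range_z" (480x640 float32, m along the optical axis (not along the pixel's ray), 0 where there is no reading), "mtx" (3x3 intrinsics, pixels), "extrinsics" (4x4, takes a point from world to camera coordinates); the wrist camera has in their place "mount" (4x4, takes a point from camera to tool coordinates, whose origin is the TCP and whose axes are the tool frame's). Camera axes: x right, y up, looking along -z (the intrinsics and any distortion apply to the point x, -y, -z); pixel columns grow to the right and rows downward; lengths in m; the calibration is good to about 2 mm. A picture is of the moment at which its call begins: read the wrist's pose just before it.
- r.job_done(): hands the job in, once; it reports no verdict.
The state is a dict: "time_s": time; "joint_pos": joint angles; "joint_vel": joint speeds; "tau": joint torques, N m; "eef_pos": TCP position; "eef_rot": TCP orientation; "force": force on the tool from outside, world axes, zero at the start; "ft_torque": the same for the moment, N m; "grip_width": finger opening in m.
Only numpy, scipy, OpenCV 4.12 (cv2) and the standard library are available. Lean on these libraries where they do the work, as an engineer would, in place of code of your own. Each camera call takes 0.05 s, during which the arm holds its last target. There are 200 camera calls.

## Working session

There is one attempt and no reset: what is moved stays moved. The work goes in short steps, Python scripts to look and compute and a tool call to move; the robot and the scene stay as the last step left them, time stands still between calls to the robot, and variables do not carry over. Pictures are saved under pics/ and viewed, about 8 in all and at most 12, crops included, and the job is handed in when it is done.

Besides the shell and the picture viewer there is one more tool, called after "Emit:" by a JSON object that holds its "op" and its "data". move_arm: Moves the arm, as the interface text tells. Its arguments: {"type":"object","properties":{"moves":{"type":"array"},"jaw":{"type":"number"},"newtons":{"type":"number"}},"required":["moves"]}

```bash
mkdir -p pics
cat > h.py <<'E'
import numpy as np, cv2
from plant import r, viewer
from scipy.spatial.transform import Rotation as R
def cloud(c, T):  # T cam->world ; returns HxWx3
    z=c["range_z"]; K=np.array(c["mtx"]); v,u=np.mgrid[:z.shape[0],:z.shape[1]]
    P=np.stack([(u-K[0,2])/K[0,0]*z,-(v-K[1,2])/K[1,1]*z,-z],-1)
    return P@T[:3,:3].T+T[:3,3]
def look(name):
    o=r.get_obs(); c=viewer.camera(name)
    if name=="wrist":
        W=np.eye(4);W[:3,:3]=R.from_quat(o["eef_rot"]).as_matrix();W[:3,3]=o["eef_pos"]; T=W@np.array(c["mount"])
    else: T=np.linalg.inv(np.array(c["extrinsics"]))
    return c,cloud(c,T)
def masks(c):
    h=cv2.cvtColor(c["color"],cv2.COLOR_RGB2HSV)
    return {"orange":cv2.inRange(h,(5,150,120),(18,255,255)),"yellow":cv2.inRange(h,(22,120,120),(35,255,255))}
E
python3 - <<'E'
from h import *
o=r.get_obs(); print(o)
for n in("top","side"):
    c,P=look(n); cv2.imwrite(f"pics/{n}0.png",c["color"][:,:,::-1])
    print(n,c.keys(),c["mtx"])
    for k,m in masks(c).items():
        N,l,s,ce=cv2.connectedComponentsWithStats(m)
        for i in range(1,N):
            if s[i,4]>30:
                q=P[(l==i)&(c["range_z"]>0)]
                print(n,k,s[i],np.median(q,0).round(3),q.min(0).round(3),q.max(0).round(3))
E
```

```text
{'time_s': 0.0, 'joint_pos': array([ 1.2438265 ,  0.52204711, -0.03635627,  1.60000403,  0.02117751,
        1.02109974, -0.11279623]), 'joint_vel': array([-0.00109072,  0.00061178, -0.0001708 , -0.00117862, -0.00046738,
        0.00187661,  0.00013503]), 'tau': array([-3.62401865e-03, -9.27114630e+01,  1.97793156e+00, -3.69935596e+01,
        1.77597388e-02,  8.11631558e-03,  5.93582672e-05]), 'eef_pos': array([ 0.15864785, -0.6042631 ,  0.30330616]), 'eef_rot': array([ 7.91821934e-01, -6.10751733e-01, -4.79976515e-04, -3.38333555e-04]), 'force': array([ 0.27094828, -0.06854607, -0.25844516]), 'ft_torque': array([-0.01334206,  0.06250275,  0.02545299]), 'grip_width': 0.08523056778443425}
top dict_keys(['color', 'range_z', 'mtx', 'extrinsics']) [[582.33654378   0.         321.45374658]
 [  0.         582.33654378 241.44543233]
 [  0.           0.           1.        ]]
top orange [271  60  33   8 179] [0.92  0.173 0.056] [0.913 0.131 0.045] [0.933 0.21  0.064]
top orange [311  60  89   8 445] [0.92  0.007 0.057] [ 0.912 -0.107  0.046] [0.934 0.111 0.07 ]
top orange [408  60  61   8 2
[... 3116 characters left out ...]
1 ] [0.369 0.314 0.02 ]
side orange [187 385  33  55 569] [0.352 0.44  0.152] [ 0.335  0.389 -0.004] [0.486 0.448 0.16 ]
side orange [ 169  393   84   72 1026] [0.342 0.452 0.105] [ 0.318  0.356 -0.003] [0.424 0.494 0.109]
side orange [228 437  23  43 230] [0.325 0.421 0.015] [0.318 0.393 0.01 ] [0.354 0.448 0.024]
side yellow [ 192  282   77   60 1521] [0.528 0.285 0.003] [ 0.49   0.189 -0.003] [0.62  0.328 0.008]
side yellow [322 338   7   6  36] [0.354 0.231 0.082] [0.349 0.225 0.079] [0.359 0.236 0.085]
side yellow [244 408   8   9  51] [0.351 0.385 0.082] [0.347 0.38  0.078] [0.357 0.39  0.085]
side yellow [168 453   8   9  50] [0.374 0.489 0.082] [0.369 0.485 0.079] [0.378 0.492 0.085]
```

View pics/top0.png

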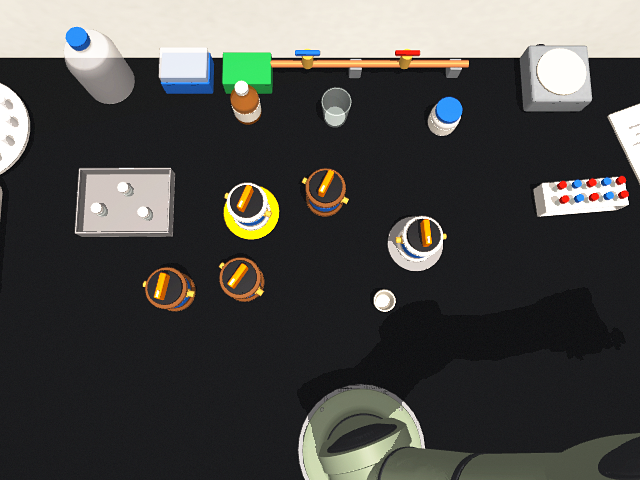

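View pics/side0.png

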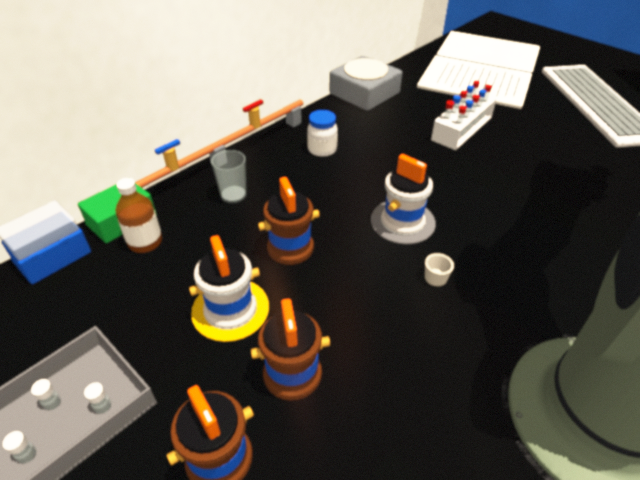

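The dryer to loosen stands on the yellow mat at (250,205) in the top view and (225,285) in the side view. The white one on the grey mat is at (420,240), and the three brown ones are look-alikes. Next I fit the bar's centre and direction from both views.

Run:
```python
from h import *
for n in("top","side"):
    c,P=look(n); h=cv2.cvtColor(c["color"],cv2.COLOR_RGB2HSV)
    near=np.hypot(P[...,0]-.557,P[...,1]-.26)<.06
    q=P[near&(P[...,2]>.15)&(P[...,2]<.17)]
    (cx,cy),s,a=cv2.minAreaRect((q[:,:2]*1000).astype(np.float32)); d=q[:,:2]-q[:,:2].mean(0)
    w,V=np.linalg.eigh(d.T@d); print(n,"top face",len(q),cx,cy,s,a,"long",V[:,1],np.median(q[:,2]), q[:,:2].mean(0))
    k=P[near&(P[...,2]>.112)&(P[...,2]<.122)]
    if len(k)>10: print("disc",cv2.minEnclosingCircle((k[:,:2]*1000).astype(np.float32)),np.median(k[:,2]))
    m=(masks(c)["yellow"]>0)&(np.abs(P[...,2]-.004)<.006)&(np.hypot(P[...,0]-.557,P[...,1]-.26)<.11)
    print("mat",cv2.minEnclosingCircle((P[m][:,:2]*1000).astype(np.float32)))
o=r.get_obs();M=R.from_quat(o["eef_rot"]).as_matrix();print(M.round(3))
```

```text
top top face 169 558.2876586914062 259.3086853027344 (14.74614429473877, 55.08917999267578) 67.00172424316406 long [-0.91348687  0.4068682 ] 0.15809273622024267 [0.55813577 0.25913863]
disc ((553.7606201171875, 257.9066162109375), 43.28482437133789) 0.11816771112689173
mat ((559.8897705078125, 259.7919616699219), 68.93804168701172)
side top face 253 557.3856201171875 260.5439453125 (13.809916496276855, 55.810447692871094) 66.43218994140625 long [-0.91652537  0.39997656] 0.15702000916886338 [0.55489508 0.26189972]
disc ((557.4351806640625, 260.16851806640625), 38.967315673828125) 0.11729183218121891
mat ((558.3373413085938, 257.9378967285156), 70.40364074707031)
[[ 0.254 -0.967 -0.   ]
 [-0.967 -0.254  0.001]
 [-0.001  0.    -1.   ]]
```

Emit:
{"op": "move_arm", "data": {"moves": [{"dp":[-25.6,-42,0],"twist":[0,0,-1.25]},{"dp":[-25.6,-42,0],"twist":[0,0,-1.25]},{"dp":[-25.6,-42,0],"twist":[0,0,-1.25]},{"dp":[-25.6,-42,0],"twist":[0,0,-1.25]},{"dp":[-25.6,-42,0],"twist":[0,0,-1.25]},{"dp":[-25.6,-42,0],"twist":[0,0,-1.25]},{"dp":[-25.6,-42,0],"twist":[0,0,-1.25]},{"dp":[-25.6,-42,0],"twist":[0,0,-1.25]},{"dp":[-25.6,-42,0],"twist":[0,0,-1.25]}], "jaw": 1, "newtons": 60}}

```text
time_s: 1.32
eef_pos: [0.5024, -0.2464, 0.3038]
eef_rot: [1.0, -0.029, 0.0, -0.001]
force: [-0.9, -1.0, -0.2]
grip_width: 0.0855
```

Emit:
{"op": "move_arm", "data": {"moves": [{"dp":[2.6,-50.9,0],"twist":[0,0,-1.215]},{"dp":[2.6,-50.9,0],"twist":[0,0,-1.215]},{"dp":[2.6,-50.9,0],"twist":[0,0,-1.215]},{"dp":[2.6,-50.9,0],"twist":[0,0,-1.215]},{"dp":[2.6,-50.9,0],"twist":[0,0,-1.215]},{"dp":[2.6,-50.9,0],"twist":[0,0,-1.215]},{"dp":[2.6,-50.9,0],"twist":[0,0,-1.215]},{"dp":[2.6,-50.9,0],"twist":[0,0,-1.215]},{"dp":[2.6,-50.9,0],"twist":[0,0,-1.215]},{"dp":[2.6,-50.9,0],"twist":[0,0,-1.215]},{"dp":[2.6,-50.9,0],"twist":[0,0,-1.215]}]}}

```text
time_s: 2.7
eef_pos: [0.5589, 0.2541, 0.3038]
eef_rot: [0.84, 0.543, -0.0, 0.0]
force: [-0.0, -0.8, 0.4]
grip_width: 0.0856
```

Run:
```python
from h import *
o=r.get_obs();M=R.from_quat(o["eef_rot"]).as_matrix();print(o["eef_pos"],np.degrees(np.arctan2(M[1,0],M[0,0])),M[:,2],o["joint_pos"],o["force"],o["ft_torque"])
c,P=look("wrist"); cv2.imwrite("pics/w1.png",c["color"][:,:,::-1])
near=np.hypot(P[...,0]-.557,P[...,1]-.26)<.06
q=P[near&(P[...,2]>.152)&(P[...,2]<.164)]
print(len(q),cv2.minAreaRect((q[:,:2]*1000).astype(np.float32)),np.median(q[:,2]))
```

```text
[0.55889955 0.25405301 0.3037679 ] 65.81850079855641 [ 8.13199275e-06 -1.10362106e-03 -9.99999391e-01] [-0.01467068  0.60539968 -0.77559754  1.60271164  0.45846044  1.12454497
  0.24533055] [-0.02318076 -0.78025638  0.42291912] [0.02080527 0.01446087 0.0213541 ]
2204 ((558.4827880859375, 260.61004638671875), (13.779645919799805, 55.53345489501953), 65.75927734375) 0.15764162226537867
```

View pics/w1.png

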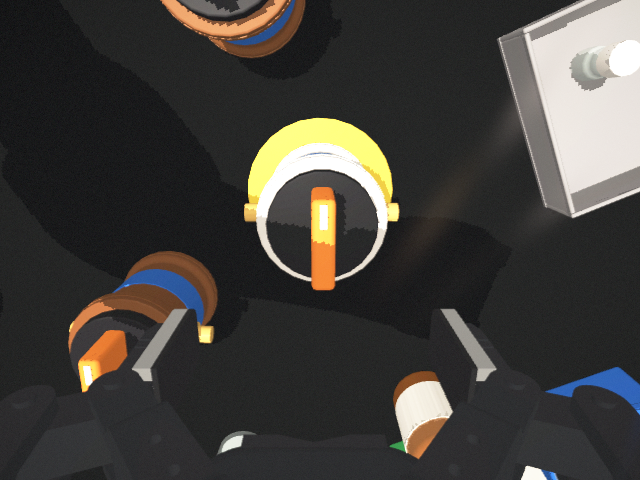

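Emit:
{"op": "move_arm", "data": {"moves": [{"dp":[0.6,-0.3,3],"twist":[0,0,0]},{"dp":[0.6,-0.3,7],"twist":[0,0,0]},{"dp":[0.6,-0.3,10],"twist":[0,0,0]},{"dp":[0.6,-0.3,10.4],"twist":[0,0,0]},{"dp":[0.6,-0.3,10.4],"twist":[0,0,0]}]}}

```text
time_s: 3.38
eef_pos: [0.5586, 0.2623, 0.2009]
eef_rot: [0.839, 0.544, 0.0, 0.0]
force: [0.2, -0.4, 0.5]
grip_width: 0.0852
```

Emit:
{"op": "move_arm", "data": {"moves": [{"dp":[0,0,0],"twist":[0,0,0]},{"dp":[0,0,0],"twist":[0,0,0]},{"dp":[0,0,0],"twist":[0,0,0]},{"dp":[0,0,0],"twist":[0,0,0]},{"dp":[0,0,0],"twist":[0,0,0]},{"dp":[0,0,0],"twist":[0,0,0]},{"dp":[0,0,0],"twist":[0,0,0]},{"dp":[0,0,0],"twist":[0,0,0]}], "jaw": -1, "newtons": 50}}

```text
time_s: 4.38
eef_pos: [0.5576, 0.2611, 0.2002]
eef_rot: [0.839, 0.544, -0.002, 0.001]
force: [-10.0, -13.8, 16.0]
grip_width: 0.0132
```

Run:
```python
from h import *
o=r.get_obs();M=R.from_quat(o["eef_rot"]).as_matrix();print(o["eef_pos"],np.degrees(np.arctan2(M[1,0],M[0,0])),o["joint_pos"],o["force"],o["ft_torque"],o["grip_width"])
```

```text
[0.55760535 0.2611032  0.20020858] 65.90069287118827 [-0.06903651  0.72346316 -0.71133656  1.68545394  0.56230333  0.95120929
  0.1551535 ] [-10.02622117 -13.84112476  15.98133922] [-2.70496724  2.10935514  0.13581467] 0.013190275051724331
```

Gripped at a 13 mm opening. I'll ease off the side load and try a small turn one way.

Emit:
{"op": "move_arm", "data": {"moves": [{"dp":[-0.15,0,-0.1],"twist":[0,0,0]},{"dp":[-0.15,0,-0.1],"twist":[0,0,0.04]},{"dp":[-0.15,0,-0.1],"twist":[0,0,0.08]},{"dp":[-0.15,0,-0.1],"twist":[0,0,0.08]}]}}

```text
time_s: 4.88
eef_pos: [0.5578, 0.2606, 0.2005]
eef_rot: [0.86, 0.51, -0.0, 0.001]
force: [2.5, -6.1, -7.6]
grip_width: 0.0134
```

Run:
```python
from h import *
o=r.get_obs();M=R.from_quat(o["eef_rot"]).as_matrix();print(o["eef_pos"],np.degrees(np.arctan2(M[1,0],M[0,0])),o["joint_pos"],o["force"],o["ft_torque"],o["grip_width"])
```

```text
[0.55781322 0.26057021 0.20050621] 61.27047906211566 [-0.07847362  0.71669153 -0.69281671  1.68770009  0.5478975   0.94117032
  0.08631781] [ 2.45455453 -6.07722204 -7.56295449] [-1.3467247  -0.79142434  1.48058489] 0.013355911084340748
```

Turning by +0.08 built up about 1.5 N m, far above the 0.15 N m of a loosening cap, so this looks like the tight side. Now the other way.

Emit:
{"op": "move_arm", "data": {"moves": [{"dp":[0,0,0],"twist":[0,0,-0.08]},{"dp":[0,0,0],"twist":[0,0,-0.16]},{"dp":[0,0,0],"twist":[0,0,-0.24]},{"dp":[0,0,0],"twist":[0,0,-0.24]}]}}

```text
time_s: 5.38
eef_pos: [0.5574, 0.2604, 0.2003]
eef_rot: [0.793, 0.609, -0.001, 0.0]
force: [-1.8, -6.5, -6.7]
grip_width: 0.0131
```

Run:
```python
from h import *
o=r.get_obs();M=R.from_quat(o["eef_rot"]).as_matrix();print(o["eef_pos"],np.degrees(np.arctan2(M[1,0],M[0,0])),o["joint_pos"],o["force"],o["ft_torque"],o["grip_width"])
```

```text
[0.55738894 0.26043647 0.20033773] 75.03489926484617 [-0.04453635  0.73403486 -0.74955945  1.68619659  0.59005934  0.96332119
  0.29417853] [-1.77689403 -6.47043212 -6.66015067] [-1.22318996  0.19876695  0.13183562] 0.013057375252954386
```

This way it turns at about 0.13 N m, so this is the loosening side. I'll carry on to about 1.1 rad.

Emit:
{"op": "move_arm", "data": {"moves": [{"dp":[0,0,0],"twist":[0,0,-0.1]},{"dp":[0,0,0],"twist":[0,0,-0.2]},{"dp":[0,0,0],"twist":[0,0,-0.3]},{"dp":[0,0,0],"twist":[0,0,-0.4]},{"dp":[0,0,0],"twist":[0,0,-0.5]},{"dp":[0,0,0],"twist":[0,0,-0.6]},{"dp":[0,0,0],"twist":[0,0,-0.7]},{"dp":[0,0,0],"twist":[0,0,-0.8]},{"dp":[0,0,0],"twist":[0,0,-0.9]},{"dp":[0,0,0],"twist":[0,0,-1.0]},{"dp":[0,0,0],"twist":[0,0,-1.0]},{"dp":[0,0,0],"twist":[0,0,-1.0]}]}}

```text
time_s: 6.88
eef_pos: [0.5578, 0.2589, 0.2003]
eef_rot: [0.405, 0.914, -0.002, 0.0]
force: [-1.8, -17.4, -0.1]
grip_width: 0.0132
```

Run:
```python
from h import *
o=r.get_obs();M=R.from_quat(o["eef_rot"]).as_matrix();print(o["eef_pos"],np.degrees(np.arctan2(M[1,0],M[0,0])),o["joint_pos"],o["force"],o["ft_torque"],o["grip_width"])
```

```text
[0.55779261 0.25885219 0.2003121 ] 132.1830051791869 [ 0.07562385  0.81747929 -0.96695477  1.6799719   0.758649    1.06798577
  1.16984513] [ -1.83946183 -17.42741053  -0.14811758] [-3.41191736  0.44310067  0.18553871] 0.0132449126520323
```

Emit:
{"op": "move_arm", "data": {"moves": [{"dp":[0,0,0],"twist":[0,0,0]},{"dp":[0,0,0],"twist":[0,0,0]},{"dp":[0,0,0],"twist":[0,0,0]},{"dp":[0,0,0],"twist":[0,0,0]},{"dp":[0,0,0],"twist":[0,0,0]},{"dp":[0,0,0],"twist":[0,0,0]},{"dp":[0,0,-3],"twist":[0,0,0]},{"dp":[0,0,-7],"twist":[0,0,0]},{"dp":[0,0,-12],"twist":[0,0,0]},{"dp":[0,0,-12],"twist":[0,0,0]},{"dp":[0,0,-12],"twist":[0,0,0]}], "jaw": 1}}

```text
time_s: 8.25
eef_pos: [0.5575, 0.2611, 0.3206]
eef_rot: [0.404, 0.915, -0.0, 0.0]
force: [-0.4, -0.6, -0.2]
grip_width: 0.0853
```

Run:
```python
from h import *
o=r.get_obs();print(o["eef_pos"],o["force"],o["grip_width"],o["time_s"])
c,P=look("wrist"); cv2.imwrite("pics/w2.png",c["color"][:,:,::-1])
near=np.hypot(P[...,0]-.557,P[...,1]-.26)<.06
q=P[near&(P[...,2]>.152)&(P[...,2]<.164)]
print(len(q),cv2.minAreaRect((q[:,:2]*1000).astype(np.float32)),np.median(q[:,2]))
d=q[:,:2]-q[:,:2].mean(0);print(np.linalg.eigh(d.T@d)[1][:,1])
c,P=look("top")
for x,y in((.557,.26),(.478,-.14)):
    q=P[(np.hypot(P[...,0]-x,P[...,1]-y)<.05)&(P[...,2]>.152)&(P[...,2]<.164)]
    if len(q)>10: d=q[:,:2]-q[:,:2].mean(0);print(len(q),np.linalg.eigh(d.T@d)[1][:,1])
```

```text
[0.55750458 0.26111364 0.32057884] [-0.40458898 -0.59184799 -0.19613399] 0.08532782722620791 8.25
1951 ((558.653076171875, 259.9337158203125), (55.67924118041992, 14.003392219543457), 42.73796463012695) 0.15764096416959408
[-0.73456617 -0.67853706]
156 [-0.73883409 -0.67388736]
```

View pics/w2.png

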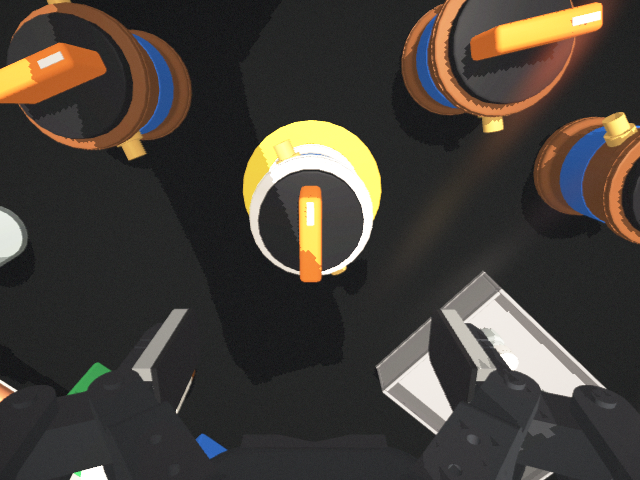

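The bar (column 311, rows 185–280) now lies at 42.6°, where it was at −23.9°. That is a 66° turn, the gripper is clear, and the canister with its stubs hasn't moved. Handing in.

```bash
python3 -c "
from plant import r
print(r.job_done())"
```

```text
the job is handed in; nothing more can be done
None
```

I loosened the cap of the dryer on the yellow mat by about 66° (1.16 rad; 0.70 was needed), let go of the bar and handed the job in. The hand-in reports no verdict.

- **Which way it gave:** A trial turn clockwise from above met about 1.5 N m, so that was the tight side. Counter-clockwise it turned at about 0.13–0.19 N m.
- **Last checks:** The wrist camera shows the bar at 42.6°, where it began at about −23.9°. The top camera agrees. The gripper is open and 12 cm above the grasp height, the tool force is near zero, and the clock stood at about 8.3 s of the 32 s allowed.
- **Not confirmed:** I never went near the dryer on the grey mat except to pass well above it. My last look from the top camera gave no reading of its bar (I didn't look into why), so its cap was not measured again.

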